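# Level the bakery cooling stand with a saddle spirit level and hold the level down

## Robot

A 6-joint arm with a two-finger parallel gripper is mounted at the origin on the work surface. World frame = base frame: x ahead of the robot, y to its left, z up, the work surface at z = 0. Lengths are in m, angles in rad, forces in N, time in s.
With the tool pointing down it reaches from about 0.35 to 0.85 m from the base axis. Payload 8.1 kg.
Tool frame: the origin (TCP) lies on the centre line of the jaws, within the pads' length; the fingertips stand 22 mm ahead of it and the grasp point (between the pads) lies 3 mm ahead of it; z points along the fingers, y is the line along which they close (so a half turn about z gives the same grasp; the last joint's range is limited). The gripper opens to 93 mm and grips with 3 to 60 N. Pads are 15 mm wide; open, the fingers measure 128 mm over their backs; the gripper's body (75 mm by 188 mm) begins 65 mm behind the grasp point.
Start: joints at [-1.242, 0.13, 1.488, -0, 1.523, -0.085], TCP at [0.241, -0.549, 0.241] pointing down, gripper open.
Joint ranges: [-2.96, 2.96], [-0.89, 2.26], [0.02, 2.5], [-1.34, 4.48], [0, 2.73], [-2.66, 2.66]. Speed limits (rad/s): [2.39, 2.39, 2.79, 3.14, 3.14, 3.14].

## Interface

Orientations are given as a rotation vector (axis times angle).
In Python, from plant import robot, read_camera gives the robot as it stands (robot), with the cameras as plain functions.
- The arm moves only by the shell command python3 inch.py FILE [FORCE], which reads ROWS from the file FILE. ROWS is a JSON object with one list for each field, all of the same length, 1 to 20, a row being the entries at one place: jaw (the finger opening in m), tx, ty, tz (the shift in shares of the most that a row can go, 1 being 50 mm), turn (a turn about the tool's z in fractions of the full range, 1 being pi/2 rad); each row shifts and turns the commanded pose from where the row before left it, along the tool's axes as they then stand; what a row does not reach is not made up. A row lasts 1/10 s, in which the tool goes at most 0.05 m and 0.15 rad, less where a joint would pass 70% of its speed; a pose out of reach is approached as far as the arm can. The fingers move at their own pace and stop on an object; FORCE is the grip in N (left out, the last holds). Time passes only in rows, so rows that do not move let the fingers close. It prints the time, the measured TCP pose, the force, the opening and the grip force at its end. Shift and turn numbers lie between -1 and 1, and a call with a number outside is refused. Input that does not fit is refused with a message, and nothing moves.
- robot.read_state(): the state, without advancing time (a new reading comes with each control period).
- read_camera(name): name is "scene" or "top"; returns a dict with "image" (480x640x3 uint8, red, green, blue), "fx", "fy", "cx", "cy" (pixels), "R" (3x3) and "t" (3): a world point X has camera coordinates R X + t. Camera axes: x right, y down, z forward; pixel columns grow to the right and rows downward; lengths in m; the calibration is good to about 2 mm. A picture is of the moment at which its call begins. There is no depth.
- robot.close_job(): hands the job in; it is judged then, once.
The state is a dict: "t": time; "q": joint angles; "dq": joint speeds; "joint_torque": joint torques, N m; "tool_pos": TCP position; "orientation": TCP orientation; "force": force on the tool from outside, world axes, zero at the start; "wrist_torque": the same for the moment, N m; "opening": finger opening in m; "gripper_force": force on a finger pad.
Only numpy, scipy, OpenCV 4.12 (cv2) and the standard library are available. Lean on these libraries where they do the work, as an engineer would, in place of code of your own. Each camera call takes 0.05 s, during which the arm holds its last target. There are 200 camera calls.

## Task

The cooling stand leans towards its red-handled levelling foot: without slamming it, set the blue saddle spirit level over the middle of the stand's top rail, skirts astride, and let go of it. Then turn the red handle until the bubble stands between the two black lines. Finish with the gripper pushing the level firmly (about 10 N) down onto the rail, bubble still between the lines: the program ends while holding that push, and the other things on the bench stay where they are.

Things in the scene. Friction and masses are not known exactly. Their poses are not given: they have to be found in the camera images.
- level: blue saddle spirit level, an inverted U 160 long (its y), 42 wide (x), 55 high, about 0.25 kg; symmetric end for end. Origin: centre of its underside, between the skirts' lower edges; z up. Skirts 6 thick, 24 deep, with a 30 wide channel between, open below and at the ends; solid blue body 42 wide from 24 to 51 above the origin, to grip across its width. Starts standing on its skirts on the bench
- level_seat (a point): middle of the ceiling of the level's channel, 24 above the level's origin, axes as the level's; it rests on the rail's top face when the level sits on the rail
- level_top (a point): middle of the level's top, 55 above its origin, axes as the level's. On each end of the top is a black rubber press pad, 38 x 42, its centre 57 from here along y, its top at this height; between the pads a green vial with a white bubble and two black lines
- bubble (a joint): bubble's position along the vial, m: 0 = centred, positive towards the level's +y end. 14 long, it runs to the high end: 3 mm per 0.01 rad of slope, settling in about 1 s; it is between the black lines (18 apart inside) within +-0.002
- rail_mid (a point): middle of the top face of the stand's top rail, a square aluminium bar 20 x 20, 260 long along this frame's y, about 150 above the bench; the level's skirts have 5 play on each side. z up from the rail, +y to the stand's hinged end, -y to the levelling foot. Nothing on the stand is higher; a wire shelf with rolls lies below, roll tops at 95
- stand: the tilting steel cooling stand (rail, end frames at 120 either side of its middle, wire shelf, 180 wide across the rail). Origin at the hinged end: 120 along the rail's +y from its middle, 138 below the rail's top. Fixed to the bench, hinged about its x axis there; at the start it slopes 0.02 to 0.06 rad down to the levelling foot
- foot_grip (a point): in the red handle of the levelling foot, 205 from the rail's middle along the rail's -y, about 110 above the bench. The handle is an upright flat bar 52 long, 14 thick, from 21 below this point to 11 above it; point x along the bar, y across its thickness, z up; turns with the handle. Free all round: grip across the thickness from above
- foot_knob (a joint): angle of the red handle, rad, growing clockwise seen from above. Clockwise raises the foot end of the stand by 0.02 rad of slope per rad, moving the bubble 6 mm per rad towards the foot end. 1.2 to 2.8 rad clockwise are needed; stays where left; takes about 0.3 N m; free from -4 to 7
- loaf_a: round brown crusty loaf, 110 across, 55 high. Not to be moved. Origin: centre of its underside
- loaf_b: round darker crusty loaf, 116 across, 60 high. Not to be moved. Origin: centre of its underside
- bowl: round steel bowl, 140 across, 55 high. Not to be moved. Origin: centre of its underside
- jar: clear jar with a red cap, 70 across, 110 high. Not to be moved. Origin: centre of its underside
- scraper: bench scraper lying flat, steel blade 75 x 130 with a dark wooden grip, 16 high. Not to be moved. Origin: centre of its underside
- timer: white kitchen timer with a black display, 50 x 70 x 55 high. Not to be moved. Origin: centre of its underside
- brush: flat pastry brush with a wooden handle, lying on the bench. Not to be moved. Origin: centre of its underside

How it is judged:
On the way, in this order (a step that is already met when the one before it is completed fails the run):
1. the spirit level sits astride the middle of the rail, let go, its bubble off centre (x of level_seat in the frame of rail_mid between -0.009 and 0.009 m and y of level_seat in the frame of rail_mid between -0.045 and 0.045 m and z of level_seat in the frame of rail_mid between -0.003 and 0.003 m and angle between the y axis of level and the y axis of rail_mid, either way round below 0.12 rad and contact force between level and stand above 0.5 N and angle between level's own z axis and vertical below 0.1 rad and contact force between the fingers and level below 0.3 N and not (value of joint bubble between -0.004 and 0.004 m)), for 0.2 s.
2. with the level sitting free on the rail, the foot is turned until the bubble stands between the lines (x of level_seat in the frame of rail_mid between -0.009 and 0.009 m and y of level_seat in the frame of rail_mid between -0.045 and 0.045 m and z of level_seat in the frame of rail_mid between -0.003 and 0.003 m and angle between the y axis of level and the y axis of rail_mid, either way round below 0.12 rad and contact force between level and stand above 0.5 N and angle between level's own z axis and vertical below 0.1 rad and contact force between the fingers and level below 0.3 N and value of joint bubble between -0.002 and 0.002 m and velocity of joint foot_knob between -0.05 and 0.05 rad/s), for 0.3 s.
At the end, for the whole second after the job is handed in: Level astride the rail (seated within 3 mm, within 45 mm of its middle, 0.12 rad of its direction), bubble within 2 mm of centre, fingers pushing on the level with over 3 N, level bearing on the stand with over 6 N, push still held (x of level_seat in the frame of rail_mid between -0.009 and 0.009 m and y of level_seat in the frame of rail_mid between -0.045 and 0.045 m and z of level_seat in the frame of rail_mid between -0.003 and 0.003 m and angle between the y axis of level and the y axis of rail_mid, either way round below 0.12 rad and contact force between level and stand above 0.5 N and angle between level's own z axis and vertical below 0.1 rad and value of joint bubble between -0.002 and 0.002 m and contact force between the fingers and level above 3 N and contact force between level and stand above 6 N); the arm keeps its last pose, push and grip.
It fails at once if another thing on the bench is moved by more than 4 cm (distance of any of loaf_a, loaf_b, bowl, jar, scraper, timer, brush from where it was at the start of the episode above 0.04 m).
It fails at once if the level is slammed or pressed onto the stand with more than 60 N (contact force between level and stand above 60 N).
It also fails if it takes over 72 s, if anything falls off the work surface, if the arm or the gripper's body presses on something with over 40 N, if the wrist force passes 120 N, or if a joint passes its speed limit or range.

## Working session

There is one attempt and no reset: what is moved stays moved. The work goes in short steps, Python scripts to look and compute and a shell command to move; the robot and the scene stay as the last step left them, time stands still between calls to the robot, and variables do not carry over. Pictures are saved under pics/ and viewed, at most 10 in all, crops included, and the job is handed in when it is done.

```bash
ls; mkdir -p pics
python3 - <<'E'
from plant import robot, read_camera
import cv2,numpy as np
for n in("scene","top"):
    c=read_camera(n); cv2.imwrite(f"pics/{n}0.png",c["image"][:,:,::-1])
    R=np.array(c["R"]);print(n,c["fx"],c["fy"],c["cx"],c["cy"],(-R.T@np.array(c["t"])).round(3),R.round(3).tolist())
s=robot.read_state();print({k:np.round(v,3).tolist() for k,v in s.items()})
E
```

```text
inch.py
pics
plant.py
scene 501.78353059404054 501.78353059404054 314.9467564315233 243.07473640504014 [ 1.623 -0.46   0.97 ] [[0.433, 0.901, -0.019], [0.521, -0.268, -0.81], [-0.735, 0.341, -0.586]]
top 564.856255789426 564.856255789426 311.2760777872428 228.04702932051637 [0.177 0.043 1.827] [[-0.034, -0.999, -0.002], [-0.978, 0.034, -0.207], [0.207, -0.005, -0.978]]
{'t': 0.1, 'q': [-1.242, 0.131, 1.489, 0.0, 1.523, -0.085], 'dq': [-0.0, -0.001, -0.001, 0.003, 0.001, 0.0], 'joint_torque': [0.001, -56.134, -49.31, 0.077, 0.029, -0.0], 'tool_pos': [0.241, -0.549, 0.24], 'orientation': [-3.073, -0.645, 0.0], 'force': [0.278, -0.087, 0.154], 'wrist_torque': [0.029, -0.015, -0.031], 'gripper_force': 0.0, 'opening': 0.093}
```

View pics/scene0.png

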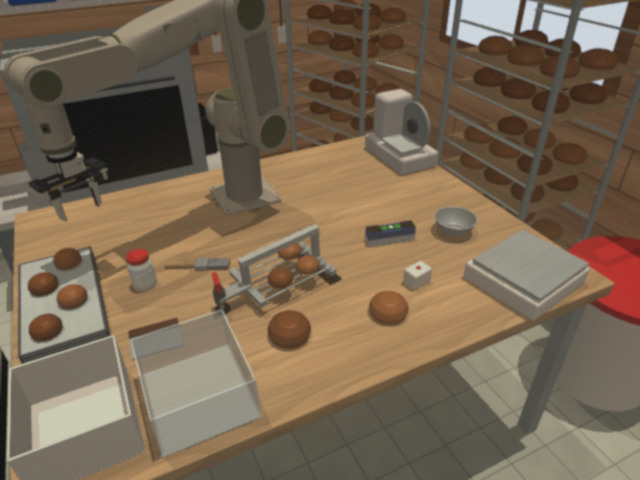

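View pics/top0.png

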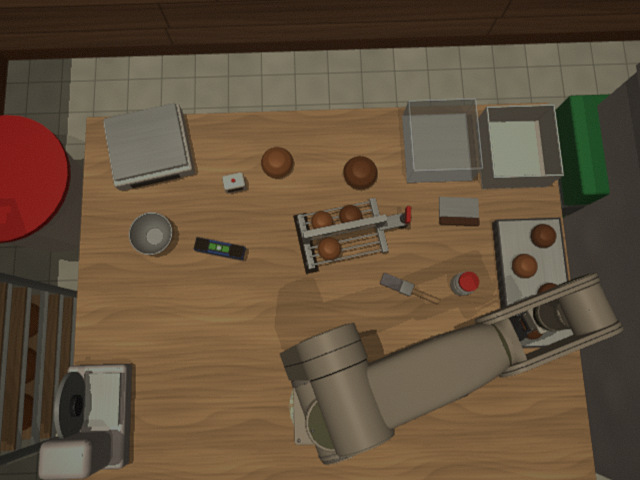

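The scene view has the level at about (390,233), the rail from (243,270) to (318,235) and the handle at (217,290). The top view has the level at (220,248), the rail from (303,232) to (382,220) and the handle at (408,214). I'll zoom in for mask colours.

Run:
```python
import cv2,numpy as np
s=cv2.imread("pics/scene0.png");t=cv2.imread("pics/top0.png")
k=dict(fx=4,fy=4,interpolation=cv2.INTER_CUBIC)
a=cv2.resize(t[190:280,185:265],None,**k);b=cv2.resize(s[210:255,355:425],None,**k)
c=cv2.resize(t[190:280,290:420],None,fx=3,fy=3);d=cv2.resize(s[220:315,205:345],None,fx=2.8,fy=2.8)
W=np.zeros((600,800,3),np.uint8)
for im,(y,x) in((a[:320],(0,0)),(b,(0,400)),(c,(325,0)),(d,(325,400))):
    im=im[:600-y,:800-x];W[y:y+im.shape[0],x:x+im.shape[1]]=im
cv2.imwrite("pics/crop.png",W)
```

```text
(no output)
```

View pics/crop.png

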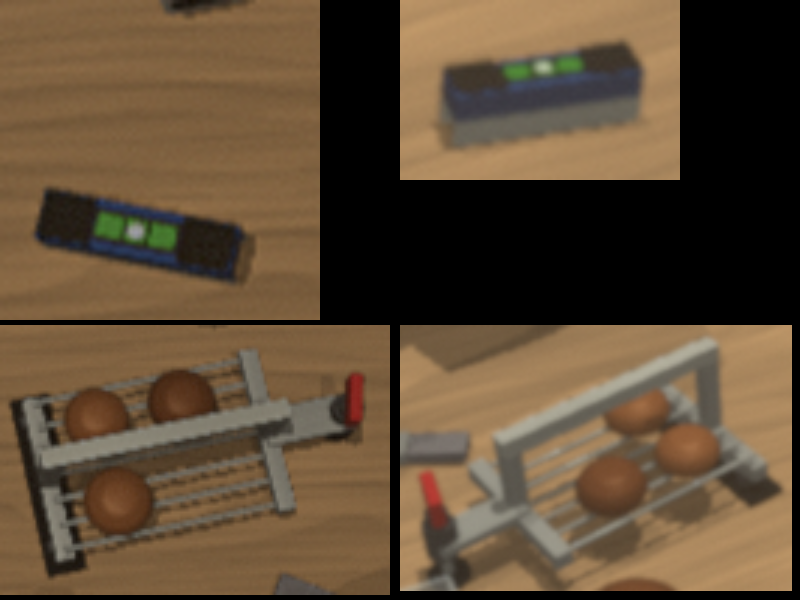

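The crops show the green vial with pads at both ends, the rail's bright top face in both views, and the red handle bar roughly across the rail. Next I'll measure these by masks and triangulate.

```bash
cat > h.py <<'E'
import cv2,numpy as np
from plant import robot, read_camera
def cam(n):
    c=read_camera(n);c["K"]=np.array([[c["fx"],0,c["cx"]],[0,c["fy"],c["cy"]],[0,0,1]])
    c["R"]=np.array(c["R"]);c["t"]=np.array(c["t"]);c["P"]=c["K"]@np.c_[c["R"],c["t"]]
    c["hsv"]=cv2.cvtColor(c["image"],cv2.COLOR_RGB2HSV);return c
def plane(c,uv,z):
    uv=np.atleast_2d(uv);o=-c["R"].T@c["t"];d=np.c_[uv,np.ones(len(uv))]@np.linalg.inv(c["K"]).T@c["R"]
    return o+d*((z-o[2])/d[:,2])[:,None]
def tri(a,b,ua,ub):
    X=cv2.triangulatePoints(a["P"],b["P"],np.float64(ua),np.float64(ub)).ravel();return X[:3]/X[3]
def blob(m):
    n,l,st,ce=cv2.connectedComponentsWithStats(m.astype(np.uint8));i=1+np.argmax(st[1:,4]);return l==i
def mask(c,lo,hi,box):
    m=cv2.inRange(c["hsv"],lo,hi)>0;b=np.zeros_like(m);b[box[1]:box[3],box[0]:box[2]]=1;return m&b
def pts(m): return np.argwhere(m)[:,::-1].astype(np.float32)
E
python3 - <<'E'
from h import *
s,t=cam("scene"),cam("top");np.set_printoptions(precision=4,suppress=True)
# level: non-wood pixels in the box
G={}
for c,b,n in((s,(355,210,425,255),"s"),(t,(185,225,265,270),"t")):
    g=pts(mask(c,(45,80,50),(85,255,255),b));G[n]=cv2.minAreaRect(g)[0];print(n,"green",len(g),G[n],g.mean(0))
print("vial",tri(s,t,G["s"],G["t"]))
h=t["hsv"]
m=blob(mask(t,(0,0,0),(179,255,60),(185,225,265,270))|mask(t,(90,60,0),(135,255,255),(185,225,265,270))|mask(t,(45,80,50),(85,255,255),(185,225,265,270)))
r=cv2.minAreaRect(pts(m));print("lvl rect",r);bx=cv2.boxPoints(r);w=plane(t,bx,.055);print(w)
# red handle
R={}
for c,b,n in((s,(205,262,232,315),"s"),(t,(395,200,420,235),"t")):
    g=pts(blob(mask(c,(0,120,60),(8,255,255),b)|mask(c,(172,120,60),(179,255,255),b)))
    print(n,"red",len(g),g.mean(0),cv2.minAreaRect(g));R[n]=g.mean(0)
print("handle",tri(s,t,R["s"],R["t"]))
# rail brightness
print(t["hsv"][212:242,[310,330,350,370,382],2].T);print(t["hsv"][212:242,[310,350],1].T)
print(s["hsv"][228:285,[255,270,290,305],2].T)
E
```

```text
s green 53 (390.5, 226.49998474121094) [390.6415 226.4717]
t green 113 (218.3654022216797, 247.173095703125) [218.5133 247.2301]
vial [0.5006 0.3331 0.0524]
lvl rect ((219.32693481445312, 248.3654022216797), (50.597965240478516, 13.532013893127441), 11.309932708740234)
[[0.4934 0.4123 0.055 ]
 [0.5362 0.4042 0.055 ]
 [0.4985 0.246  0.055 ]
 [0.4561 0.2548 0.055 ]]
s red 108 [216.4167 281.9259] ((216.39622497558594, 281.8867492675781), (20.329362869262695, 5.49442195892334), 74.05460357666016)
t red 93 [407.7419 214.3763] ((407.5, 214.5), (17.0, 5.0), 90.0)
handle [ 0.575  -0.268   0.1042]
[[116 112 110 112 120 100  91 108 106 102  95 103 118 101  99 119 107 108
  123 138 137 139 142 145 114  53  51  59  43  32]
 [125 108  86  87  77  78  82  87  88  88  87  88  82  89 122 138 139 141
  141 140 113  56  60  85  81  72  77  88  90  95]
 [ 89  90  96  99 101 103 105  98  81  97 124 131 134 133 137 128  94  59
   67  72  75  77  79  82  85 105 118 106 113 105]
 [ 92  67  89 107 107 117 131 132 129 129 135 115  79  77  79  73  75  81
   83  82  81  93 111 113 123 119 109 127 129 123]
 [11
[... 621 characters left out ...]
64 165 166 165 159 154 152 152 152 151 156 165 176 181 177 173
  170 167 157 133 109 100  99 100 106 127 153 166 167 164 153 140 144 161
  171 170 164 153 146 148 149 135 120 110 108 107 106 102  98  92  89  85
   84  85  89]
 [162 156 155 151 151 152 156 166 174 178 176 164 138 110 102 103 109 123
  140 153 160 158 154 147 140 130 121 111 104  96  92 104 120 118 105 103
  102  98  96  98  97 100 106 109 108 109 109 107 104 100  96  94  90  87
   86  88  95]
 [168 175 176 175 166 139 113 104 104 111 129 146 153 154 152 146 140 136
  135 135 137 141 135 120 100  87  91 112 133 142 145 145 145 147 149 149
  146 143 138 135 126 117 110 102  95  95 111 120 110 108 117 124 110  99
   98  98  97]]
```

Run:
```python
from h import *
s,t=cam("scene"),cam("top");np.set_printoptions(precision=4,suppress=True)
def pl(c,a,b): # plane through camera centre and the image line
    return np.cross([*a,1],[*b,1])@c["P"]
A=pl(t,(330,225.8),(350,221.8));A=pl(t,(310,229.85),(370,217.4));B=pl(s,(255,256),(305,233.1))
d=np.cross(A[:3],B[:3]);d/=np.linalg.norm(d);d*=np.sign(d[1])
for y in(-.18,-.06,.06):
    x=np.linalg.solve([A[:3],B[:3],[0,1,0]],[-A[3],-B[3],y]);print("edge pt",x)
print("dir",d,"yaw",np.arctan2(-d[0],d[1]),"slope",d[2])
u=np.arange(296,394);print(np.c_[u,[t["hsv"][int(round(229-.2075*(k-330))),k,2] for k in u]][[*range(0,16),*range(82,98)]].T)
u=np.arange(236,330);print(np.c_[u,[s["hsv"][int(round(249-2-.458*(k-270))),k,2] for k in u]][[*range(0,20),*range(74,94)]].T)
print("handle top view z=.115",plane(t,[(407.5,206),(407.5,223),(407.5,214.5)],.115))
print("handle z=.115 scene mid",plane(s,[(216.4,281.9)],.11))
print(s["hsv"][266:300,212:224,2]*((s["hsv"][266:300,212:224,0]<9)|(s["hsv"][266:300,212:224,0]>170)))
print(t["hsv"][202:226,402:413,2]*((t["hsv"][202:226,402:413,0]<9)|(t["hsv"][202:226,402:413,0]>170)))
```

```text
edge pt [ 0.5671 -0.18    0.1396]
edge pt [ 0.5451 -0.06    0.1435]
edge pt [0.5232 0.06   0.1473]
dir [-0.1798  0.9832  0.0317] yaw 0.1808287598917367 slope 0.03167319731028281
[[296 297 298 299 300 301 302 303 304 305 306 307 308 309 310 311 378 379
  380 381 382 383 384 385 386 387 388 389 390 391 392 393]
 [123 103  41  29  34  69 105  88 138 142 138 140 139 140 137 139 131 133
  132 131 130 132 133 133 126 113 113 114 114 115 115 112]]
[[236 237 238 239 240 241 242 243 244 245 246 247 248 249 250 251 252 253
  254 255 310 311 312 313 314 315 316 317 318 319 320 321 322 323 324 325
  326 327 328 329]
 [170 168 140 134 147 170 170 174 171 173 172 169 171 169 172 171 171 169
  171 169 173 176 173 175 174 174 173 170 168 170 168 170 168 171 170 171
  172 172 174 174]]
handle top view z=.115 [[ 0.5992 -0.268   0.115 ]
 [ 0.5449 -0.2643  0.115 ]
 [ 0.5719 -0.2661  0.115 ]]
handle z=.115 scene mid [[ 0.5825 -0.2683  0.11  ]]
[[  0   0   0   0   0   0   0   0   0   0   0   0]
 [  0   0   0   0   0   0   0   0   0   0   0   0]
 [  0   0   0   0   0   0   0   0   0   0   0   0]
 [  0   0 
[... 2000 characters left out ...]
   0   0  71  81 130 138 136 132   0   0]
 [  0   0   0   0  82 128 138 135 128   0   0]
 [  0   0   0  53  83 133 137 136 130   0   0]
 [  0   0   0  57  83 132 137 134 128   0   0]
 [  0   0   0  57  84 134 138 137 125   0   0]
 [  0   0   0  58  84 134 139 136 121   0   0]
 [  0   0   0  58  85 136 140 135 117   0   0]
 [  0   0   0  56  85 136 139 134 120   0   0]
 [  0   0   0  59  86 135 141 135 122   0   0]
 [  0   0   0  63  88 135 140 135 121   0   0]
 [  0   0  50  61  78 116 118 117 112   0   0]
 [  0   0   0  61  68  74  74  81   0   0   0]
 [  0   0   0  67  65  64  63   0   0   0   0]
 [  0   0   0   0  60   0   0   0   0   0   0]
 [  0   0   0   0   0   0   0   0   0   0   0]]
```

Run:
```python
from h import *
s,t=cam("scene"),cam("top");np.set_printoptions(precision=4,suppress=True)
L=plane(t,[(303.5,234.5)],.149)[0];R=plane(t,[(386.2,217.3)],.140)[0];M=(L+R)/2
d=(L-R);print(L,R,np.linalg.norm(d),"mid",M,"yaw",np.arctan2(-d[0],d[1]))
H=tri(s,t,(215.5,277.6),(408.5,213.6));print("handle top",H)
n=d/np.linalg.norm(d);print("along",(H-M)@n,"expected -.205; across",np.cross(n,H-M)[2]); print("pred",M-.205*n)
print("vial",tri(s,t,(390.5,226.5),(218.4,247.1)),plane(t,[(218.4,247.1)],.055))
```

```text
[0.5129 0.0591 0.149 ] [ 0.5596 -0.1958  0.14  ] 0.2592819373346795 mid [ 0.5362 -0.0684  0.1445] yaw 0.1814769038966423
handle top [ 0.5741 -0.2681  0.1185]
along -0.20401708650345088 expected -.205; across -0.0011723892322877821
pred [ 0.5732 -0.2699  0.1374]
vial [0.5008 0.333  0.0526] [[0.5001 0.3321 0.055 ]]
```

```bash
cat >> h.py <<'E'
from scipy.spatial.transform import Rotation as Ro
np.set_printoptions(precision=4,suppress=True)
def go(p,yc):
    "tool-frame shift to TCP target p and turn so the closing line lies at world angle yc"
    s=robot.read_state();R=Ro.from_rotvec(s["orientation"]).as_matrix();a=np.arctan2(R[1,1],R[0,1])
    w=(a-yc+np.pi/2)%np.pi-np.pi/2 # positive turn about tool z (down) = clockwise
    print("shift",R.T@(np.array(p)-s["tool_pos"]),"turn",round(w,4),"q",s["q"],"t",s["t"],"tilt",R[:,2],"F",s["force"],s["wrist_torque"])
E
python3 - <<'E'
from h import *
go((.52,-.15,.241),-.234);go((.5005,.3325,.241),-.234);R=Ro.from_rotvec(robot.read_state()["orientation"]).as_matrix();print(R)
E
```

```text
shift [ 0.4158 -0.2535 -0.0004] turn -0.923 q [-1.2424  0.1305  1.4884  0.      1.523  -0.0854] t 0.4 tilt [-0.0001  0.0003 -1.    ] F [-0.057   0.4611 -0.33  ] [-0.0213 -0.0155 -0.0274]
shift [ 0.5919 -0.7031 -0.0003] turn -0.923 q [-1.2424  0.1305  1.4884  0.      1.523  -0.0854] t 0.4 tilt [-0.0001  0.0003 -1.    ] F [-0.057   0.4611 -0.33  ] [-0.0213 -0.0155 -0.0274]
[[ 0.9156  0.4021 -0.0001]
 [ 0.4021 -0.9156  0.0003]
 [ 0.     -0.0003 -1.    ]]
```

The rows are not in the units I measure in: shifts go in shares of 50 mm and turns go in shares of pi/2 rad. I convert before sending: -0.045 m is -0.9, 0.042 m is 0.84.

```bash
echo '{"jaw": [0.093, 0.093, 0.093, 0.093, 0.093, 0.093, 0.093, 0.093, 0.093, 0.093, 0.093, 0.093, 0.093, 0.093, 0.093, 0.093, 0.093, 0.093, 0.093, 0.093], "tx": [0.84, 0.84, 0.84, 0.84, 0.84, 0.84, 0.84, 0.84, 0.84, 0.84, 0.34, 0.34, 0.34, 0.34, 0.34, 0.34, 0.34, 0.34, 0.34, 0.34], "ty": [-0.5, -0.5, -0.5, -0.5, -0.5, -0.5, -0.5, -0.5, -0.5, -0.5, -0.9, -0.9, -0.9, -0.9, -0.9, -0.9, -0.9, -0.9, -0.9, -0.9], "tz": [0, 0, 0, 0, 0, 0, 0, 0, 0, 0, 0, 0, 0, 0, 0, 0, 0, 0, 0, 0], "turn": [0, 0, 0, 0, 0, 0, 0, 0, 0, 0, 0, 0, 0, 0, 0, 0, 0, 0, 0, 0]}' > path.dat && python3 inch.py path.dat 20; echo '{"jaw": [0.093, 0.093, 0.093, 0.093, 0.093, 0.093, 0.093, 0.093, 0.093, 0.093], "tx": [0, 0, 0, 0, 0, 0, 0, 0, 0, 0], "ty": [0, 0, 0, 0, 0, 0, 0, 0, 0, 0], "tz": [0, 0, 0, 0, 0, 0, 0, 0, 0, 0], "turn": [-0.0828, -0.0828, -0.0828, -0.0828, -0.0828, -0.0828, -0.0828, 0, 0, 0]}' > path.dat && python3 inch.py path.dat; python3 -c "
from h import *
go((.5005,.3325,.12),-.234)"
```

```text
t: 2.4
tool_pos: [0.4996, 0.3308, 0.2409]
orientation: [-3.074, -0.646, -0.001]
force: [-0.7, 0.1, 0.0]
opening: 0.0932
gripper_force: 0.0
t: 3.4
tool_pos: [0.5, 0.3288, 0.2406]
orientation: [2.481, 1.927, 0.0]
force: [0.2, -0.6, -1.2]
opening: 0.0932
gripper_force: 0.0
shift [ 0.0037 -0.0005  0.1206] turn -0.016 q [ 0.496   0.1262  1.4928 -0.      1.5226  0.746 ] t 3.4 tilt [ 0.  0. -1.] F [ 0.1608 -0.5856 -1.1597] [ 0.0032 -0.0564 -0.0234]
```

Converted, 0.04 m is 0.8, 0.03 m is 0.6, -0.016 rad is -0.0102.

```bash
echo '{"jaw": [0.093, 0.093, 0.093, 0.093, 0.093, 0.093, 0.093, 0.093, 0.093], "tx": [0.08, 0, 0, 0, 0, 0, 0, 0, 0], "ty": [-0.01, 0, 0, 0, 0, 0, 0, 0, 0], "tz": [0.6, 0.8, 0.8, 0.6, 0.4, 0.4, 0.36, 0, 0], "turn": [-0.0102, 0, 0, 0, 0, 0, 0, 0, 0]}' > path.dat && python3 inch.py path.dat
python3 - <<'E'
from h import *
go((.5005,.3325,.043),-.234)
s=cam("scene");cv2.imwrite("pics/g.png",cv2.resize(s["image"][190:260,340:440,::-1],None,fx=6,fy=6))
E
```

```text
t: 4.3
tool_pos: [0.5004, 0.3327, 0.0427]
orientation: [-2.464, -1.949, 0.001]
force: [0.7, -0.5, 0.2]
opening: 0.093
gripper_force: 0.0
shift [-0.0002  0.0002 -0.0003] turn 0.0018 q [0.5015 0.3104 1.6586 0.     1.1732 0.7336] t 4.3 tilt [-0.0006 -0.0003 -1.    ] F [ 0.7428 -0.4986  0.2199] [-0.0432 -0.1109 -0.0139]
```

View pics/g.png

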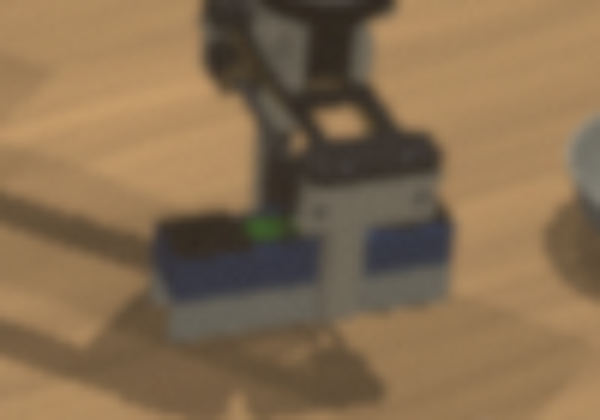

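The fingers straddle the level near its middle (crop column 340, which fits once parallax is allowed for). I'll close and lift.

Converted, -0.04 m is -0.8, -0.03 m is -0.6.

```bash
echo '{"jaw": [0.02, 0.02, 0.02, 0.02, 0.02, 0.02, 0.02, 0.02, 0.02, 0.02, 0.02, 0.02, 0.02, 0.02, 0.02, 0.02], "tx": [0, 0, 0, 0, 0, 0, 0, 0, 0, 0, 0, 0, 0, 0, 0, 0], "ty": [0, 0, 0, 0, 0, 0, 0, 0, 0, 0, 0, 0, 0, 0, 0, 0], "tz": [0, 0, 0, 0, 0, 0, 0, 0, -0.2, -0.6, -0.8, -0.8, -0.8, -0.8, 0, 0], "turn": [0, 0, 0, 0, 0, 0, 0, 0, 0, 0, 0, 0, 0, 0, 0, 0]}' > path.dat && python3 inch.py path.dat 35
python3 - <<'E'
from h import *
go((.5362,-.0684,.243),.1812)
E
```

```text
t: 5.95
tool_pos: [0.501, 0.3331, 0.2442]
orientation: [2.462, 1.95, 0.004]
force: [-0.3, 1.7, -3.0]
opening: 0.0417
gripper_force: 35.0
shift [-0.3828  0.1262  0.0008] turn -0.4121 q [0.5016 0.1306 1.4814 0.     1.5268 0.7325] t 5.95 tilt [ 0.0024  0.0013 -1.    ] F [-0.3211  1.7076 -3.0276] [-0.0611  0.0402 -0.038 ]
```

Converted, -0.035 m is -0.7, -0.022 m is -0.44.

```bash
echo '{"jaw": [0.02, 0.02, 0.02, 0.02, 0.02, 0.02, 0.02, 0.02, 0.02, 0.02, 0.02, 0.02], "tx": [-0.2, -0.44, -0.7, -0.7, -0.7, -0.7, -0.7, -0.7, -0.7, -0.7, -0.7, -0.7], "ty": [0.08, 0.14, 0.23, 0.23, 0.23, 0.23, 0.23, 0.23, 0.23, 0.23, 0.23, 0.23], "tz": [0, 0, 0, 0, 0, 0, 0, 0, 0, 0, 0, 0], "turn": [0, 0, 0, 0, 0, 0, 0, 0, 0, 0, 0, 0]}' > path.dat && python3 inch.py path.dat; echo '{"jaw": [0.02, 0.02, 0.02, 0.02, 0.02, 0.02, 0.02, 0.02, 0.02], "tx": [0, 0, 0, 0, 0, 0, 0, 0, 0], "ty": [0, 0, 0, 0, 0, 0, 0, 0, 0], "tz": [0, 0, 0, 0, 0, 0, 0, 0, 0], "turn": [-0.0446, -0.0828, -0.0828, -0.0509, 0, 0, 0, 0, 0]}' > path.dat && python3 inch.py path.dat;python3 - <<'E'
from h import *
go((.5362,-.0684,.173),.1812)
c=cam("top");s=cam("scene")
g=[cv2.minAreaRect(pts(mask(k,(45,80,50),(85,255,255),b)))[0] for k,b in((s,(220,150,350,270)),(c,(290,170,400,280)))];print(g,tri(s,c,*g))
W=np.hstack([cv2.resize(c["image"][170:270,290:410],(400,333)),cv2.resize(s["image"][180:280,220:340],(400,333))]);cv2.imwrite("pics/p.png",W[:,:,::-1])
E
```

```text
t: 7.15
tool_pos: [0.534, -0.0698, 0.2401]
orientation: [-2.46, -1.948, 0.004]
force: [-0.0, 0.1, -1.8]
opening: 0.0416
gripper_force: 35.0
t: 8.05
tool_pos: [0.5356, -0.0679, 0.2425]
orientation: [-2.015, -2.41, 0.0]
force: [0.7, 0.6, -2.4]
opening: 0.0419
gripper_force: 35.0
shift [-0.0006  0.0005  0.0695] turn -0.0028 q [-0.221  -0.0328  1.6533 -0.0001  1.5213 -0.3994] t 8.05 tilt [-0.0002 -0.     -1.    ] F [ 0.6928  0.6134 -2.4207] [-0.0761 -0.0437 -0.0024]
[(269.5, 212.0), (337.23529052734375, 220.4412078857422)] [ 0.5267 -0.0586  0.2404]
```

View pics/p.png

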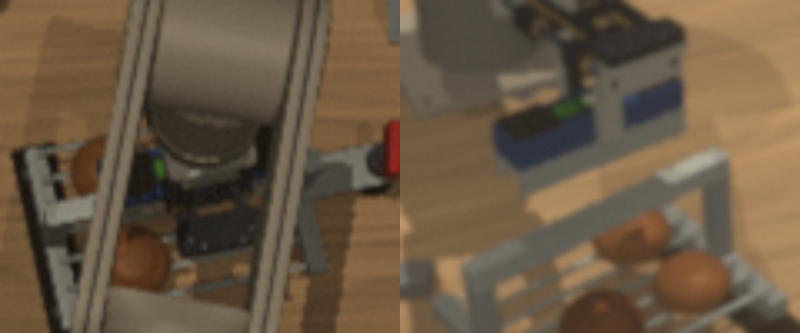

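The level is held parallel to the rail and above it. I'll lower it in stages.

Converted, 0.025 m is 0.5, 0.02 m is 0.4.

```bash
echo '{"jaw": [0.02, 0.02, 0.02, 0.02, 0.02, 0.02, 0.02, 0.02], "tx": [0, 0, 0, 0, 0, 0, 0, 0], "ty": [0, 0, 0, 0, 0, 0, 0, 0], "tz": [0.4, 0.5, 0.3, 0.12, 0.08, 0, 0, 0], "turn": [0, 0, 0, 0, 0, 0, 0, 0]}' > path.dat && python3 inch.py path.dat;echo '{"jaw": [0.02, 0.02, 0.02, 0.02], "tx": [0, 0, 0, 0], "ty": [0, 0, 0, 0], "tz": [0.04, 0.02, 0, 0], "turn": [0, 0, 0, 0]}' > path.dat && python3 inch.py path.dat;python3 - <<'E'
from h import *
go((.5362,-.0684,.163),.1812)
s=cam("scene")
W=cv2.resize(s["image"][190:280,215:335],(720,540));cv2.imwrite("pics/p2.png",W[:,:,::-1])
E
```

```text
t: 8.95
tool_pos: [0.5363, -0.068, 0.1737]
orientation: [2.013, 2.41, 0.001]
force: [0.3, 0.0, -1.4]
opening: 0.042
gripper_force: 35.0
t: 9.35
tool_pos: [0.5356, -0.0679, 0.1696]
orientation: [-2.014, -2.411, 0.0]
force: [-0.5, 0.4, -2.8]
opening: 0.042
gripper_force: 35.0
shift [-0.0006  0.0005  0.0066] turn -0.0022 q [-0.221   0.0132  1.7422  0.      1.3864 -0.4   ] t 9.35 tilt [-0.0002  0.     -1.    ] F [-0.4728  0.4159 -2.7558] [-0.0721 -0.0782 -0.0544]
```

View pics/p2.png

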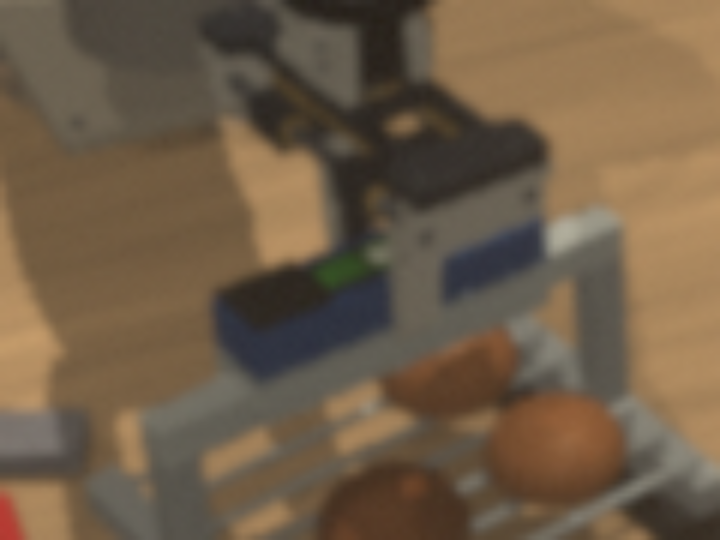

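The skirts are astride the rail and there's no contact yet. I'll inch down until I feel it.

Converted, 0.001 m is 0.02.

```bash
for i in 1; do echo '{"jaw": [0.02, 0.02, 0.02, 0.02, 0.02], "tx": [0, 0, 0, 0, 0], "ty": [0, 0, 0, 0, 0], "tz": [0.02, 0.02, 0.02, 0, 0], "turn": [0, 0, 0, 0, 0]}' > path.dat && python3 inch.py path.dat;done; echo '{"jaw": [0.02, 0.02, 0.02], "tx": [0, 0, 0], "ty": [0, 0, 0], "tz": [0.02, 0, 0], "turn": [0, 0, 0]}' > path.dat && python3 inch.py path.dat;echo '{"jaw": [0.02, 0.02, 0.02], "tx": [0, 0, 0], "ty": [0, 0, 0], "tz": [0.02, 0, 0], "turn": [0, 0, 0]}' > path.dat && python3 inch.py path.dat
```

```text
t: 9.9
tool_pos: [0.5358, -0.0679, 0.1668]
orientation: [2.014, 2.411, 0.0]
force: [-0.2, -1.0, -0.7]
opening: 0.0418
gripper_force: 35.0
t: 10.2
tool_pos: [0.5359, -0.068, 0.1661]
orientation: [2.014, 2.41, 0.0]
force: [-1.2, -1.7, 3.5]
opening: 0.0418
gripper_force: 35.0
t: 10.5
tool_pos: [0.5359, -0.0682, 0.1648]
orientation: [2.014, 2.41, 0.0]
force: [0.0, -1.8, 4.4]
opening: 0.0418
gripper_force: 35.0
```

Converted, 0.001 m is 0.02.

```bash
echo '{"jaw": [0.02, 0.02], "tx": [0, 0], "ty": [0, 0], "tz": [0.02, 0], "turn": [0, 0]}' > path.dat && python3 inch.py path.dat 5; echo '{"jaw": [0.05, 0.06, 0.07, 0.093, 0.093, 0.093, 0.093, 0.093, 0.093, 0.093, 0.093, 0.093, 0.093], "tx": [0, 0, 0, 0, 0, 0, 0, 0, 0, 0, 0, 0, 0], "ty": [0, 0, 0, 0, 0, 0, 0, 0, 0, 0, 0, 0, 0], "tz": [0, 0, 0, 0, 0, 0, -0.4, -0.8, -0.8, -0.6, 0, 0, 0], "turn": [0, 0, 0, 0, 0, 0, 0, 0, 0, 0, 0, 0, 0]}' > path.dat && python3 inch.py path.dat;python3 - <<'E'
from h import *
go((.5735,-.269,.23),1.503)
E
```

```text
t: 10.7
tool_pos: [0.536, -0.068, 0.1638]
orientation: [2.014, 2.411, 0.0]
force: [-0.9, -1.9, 3.8]
opening: 0.0421
gripper_force: 5.0
t: 12.0
tool_pos: [0.5351, -0.0678, 0.2919]
orientation: [-2.013, -2.409, 0.002]
force: [-0.7, 1.2, -0.8]
opening: 0.0933
gripper_force: 0.0
shift [-0.2049  0.0021  0.0617] turn -1.324 q [-0.2211 -0.0478  1.5786 -0.      1.6133 -0.4001] t 12.0 tilt [-0.0024  0.0005 -1.    ] F [-0.7018  1.1852 -0.7631] [-0.0447 -0.0732 -0.0245]
```

Converted, -0.05 m is -1, -0.04 m is -0.8, -0.14 rad is -0.0891.

```bash
echo '{"jaw": [0.06, 0.06, 0.06, 0.06, 0.06, 0.06, 0.06, 0.06, 0.06, 0.06, 0.06, 0.06, 0.06, 0.06, 0.06, 0.06, 0.06, 0.06, 0.06], "tx": [-0.5, -0.8, -1, -1, -0.8, 0, 0, 0, 0, 0, 0, 0, 0, 0, 0, 0, 0, 0, 0], "ty": [0, 0, 0, 0, 0, 0.04, 0, 0, 0, 0, 0, 0, 0, 0, 0, 0, 0, 0, 0], "tz": [0, 0, 0, 0, 0, 0, 0, 0, 0, 0, 0, 0, 0, 0, 0, 0, 0, 0, 0], "turn": [0, 0, 0, 0, 0, -0.0917, -0.0828, -0.0828, -0.0828, -0.0828, -0.0828, -0.0828, -0.0828, -0.0828, -0.0891, 0, 0, 0, 0]}' > path.dat && python3 inch.py path.dat;python3 - <<'E'
from h import *
go((.5735,-.269,.17),1.503)
c=cam("top");s=cam("scene")
W=np.hstack([cv2.resize(c["image"][170:270,290:430],(400,286)),cv2.resize(s["image"][200:300,200:340],(400,286))]);cv2.imwrite("pics/q.png",W[:,:,::-1])
E
```

```text
t: 13.9
tool_pos: [0.5741, -0.2692, 0.2933]
orientation: [-0.11, -3.139, -0.0]
force: [-1.1, 0.2, 0.4]
opening: 0.0601
gripper_force: 0.0
shift [0.0005 0.0002 0.1233] turn -0.002 q [-0.5194  0.2079  1.3068 -0.      1.6273 -2.0204] t 13.9 tilt [-0.0005  0.0002 -1.    ] F [-1.1474  0.2055  0.3546] [-0.0007 -0.179   0.0038]
```

View pics/q.png

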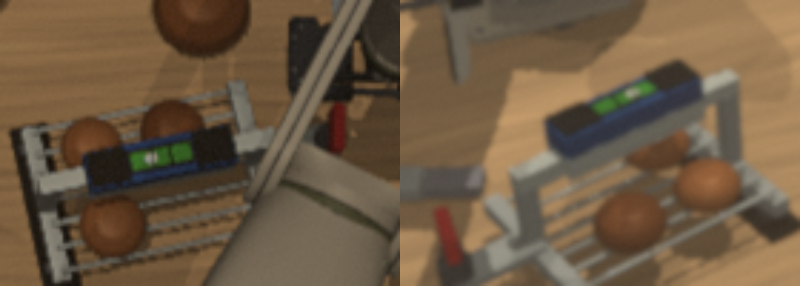

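The level sits astride the rail, with the bubble towards the hinged end (left in the top view, at crop (150,158)). Next I'll grip the handle.

Converted, 0.04 m is 0.8, 0.03 m is 0.6.

```bash
echo '{"jaw": [0.06, 0.06, 0.06, 0.06, 0.06, 0.06, 0.06, 0.06, 0.06], "tx": [0, 0, 0, 0, 0, 0, 0, 0, 0], "ty": [0, 0, 0, 0, 0, 0, 0, 0, 0], "tz": [0.5, 0.8, 0.8, 0.6, 0.4, 0.3, 0.22, 0, 0], "turn": [0, 0, 0, 0, 0, 0, 0, 0, 0]}' > path.dat && python3 inch.py path.dat;echo '{"jaw": [0.005, 0.005, 0.005, 0.005, 0.005, 0.005, 0.005], "tx": [0, 0, 0, 0, 0, 0, 0], "ty": [0, 0, 0, 0, 0, 0, 0], "tz": [0, 0, 0, 0, 0, 0, 0], "turn": [0, 0, 0, 0, 0, 0, 0]}' > path.dat && python3 inch.py path.dat 40
cat > bub.py <<'E'
from h import *
import sys
for n,b in(("scene",(235,200,345,275)),("top",(290,190,400,270))):
    c=cam(n);g=mask(c,(45,80,50),(85,255,255),b)
    if g.sum()<15: print(n,"hidden",g.sum());continue
    hull=np.zeros(g.shape,np.uint8);cv2.fillConvexPoly(hull,cv2.convexHull(pts(g).astype(np.int32)),1)
    P=pts(g);mu,V=cv2.PCACompute(P,None);v=V[0]*(np.sign(V[0,0])*(1 if n=="scene" else -1)) # towards +y (hinge)
    h=c["hsv"];w=(hull>0)&(h[...,1]<90)&(h[...,2]>110);a=(P-mu)@v
    e=np.percentile(a,[1,99]);q=(pts(w)-mu)@v if w.any() else np.array([np.nan]);wt=(h[...,2][w].astype(float)*(255-h[...,1][w]))if w.any() else [1]
    print(n,"vial ends",e,"bubble",np.average(q,weights=wt),"n",w.sum(),"offset frac",(np.average(q,weights=wt)-e.mean())/(e[1]-e[0]))
    if len(sys.argv)>1:
        L=[h[tuple(np.round(mu[0]+k*v).astype(int)[::-1])][1] for k in np.arange(-16,17)];print(L)
E
python3 bub.py p;python3 -c "
from h import *
go((.5735,-.269,.112),1.503)"
```

```text
t: 14.9
tool_pos: [0.5747, -0.2696, 0.1136]
orientation: [0.107, 3.139, -0.001]
force: [-0.1, 0.5, 0.7]
opening: 0.06
gripper_force: 0.0
t: 15.6
tool_pos: [0.574, -0.2682, 0.1123]
orientation: [-0.106, -3.139, -0.003]
force: [0.2, 5.0, 2.2]
opening: 0.014
gripper_force: 39.8
scene vial ends [-10.8475  11.7235] bubble 4.012875168811966 n 19 offset frac 0.15838432721388065
[np.uint8(62), np.uint8(58), np.uint8(60), np.uint8(60), np.uint8(65), np.uint8(112), np.uint8(132), np.uint8(153), np.uint8(150), np.uint8(145), np.uint8(150), np.uint8(156), np.uint8(151), np.uint8(142), np.uint8(145), np.uint8(149), np.uint8(150), np.uint8(111), np.uint8(72), np.uint8(51), np.uint8(40), np.uint8(44), np.uint8(62), np.uint8(123), np.uint8(147), np.uint8(151), np.uint8(145), np.uint8(124), np.uint8(98), np.uint8(66), np.uint8(63), np.uint8(66), np.uint8(76)]
top vial ends [-10.6567  11.0082] bubble 3.8521554597724252 n 14 offset frac 0.16969534203494338
[np.uint8(102), np.uint8(80), np.uint8(94), np.uint8(114), np.uint8(31), np.uint8(72), np.uint8(159), np.uint8(158), np.uint8(157), np.uint8(158), np.uint8(155), np.uint8(158), np.uint8(167), np.uint8(154), np.uint8(160), np.uint8(162), np.uint8(168), np.uint8(112), np.uint8(28), np.uint8(11), np.uint8(7), np.uint8(3), np.uint8(73), np.uint8(165), np.uint8(162), np.uint8(168), np.uint8(157), np.uint8(103), np.uint8(74), np.uint8(111), np.uint8(83), np.uint8(85), np.uint8(85)]
shift [ 0.0006 -0.0009  0.0004] turn 0.0001 q [-0.5187  0.3111  1.5193  0.0016  1.3126 -2.0222] t 15.7 tilt [-0.0004  0.0021 -1.    ] F [-0.1722  6.0592  1.183 ] [ 1.7849 -0.124  -0.1458]
```

Converted, -0.0007 m is -0.014, -0.0006 m is -0.012, 0.1 rad is 0.0637.

```bash
echo '{"jaw": [0.005, 0.005, 0.005, 0.005, 0.005, 0.005, 0.005, 0.005, 0.005, 0.005, 0.005], "tx": [0, 0, 0, 0, 0, 0, 0, 0, 0, 0, 0], "ty": [0, 0, 0, 0, 0, 0, 0, 0, 0, 0, 0], "tz": [0, -0.014, -0.012, -0.014, -0.012, -0.014, -0.012, -0.012, 0, 0, 0], "turn": [0.0318, 0.0637, 0.0637, 0.0637, 0.0637, 0.0637, 0.0637, 0.0637, 0, 0, 0]}' > path.dat && python3 inch.py path.dat; python3 -c "
from h import *
go((.5735,-.269,.112),1.503)"; python3 bub.py
```

```text
t: 16.8
tool_pos: [0.5737, -0.2666, 0.1162]
orientation: [-1.246, -2.88, -0.005]
force: [-1.4, 11.7, 1.3]
opening: 0.0138
gripper_force: 39.9
shift [-0.0016 -0.0018  0.0042] turn -0.7489 q [-0.5176  0.307   1.5171  0.003   1.3214 -1.2724] t 16.8 tilt [-0.002   0.0044 -1.    ] F [-1.3512 11.7315  1.3093] [ 2.3356 -0.0367  0.0352]
scene vial ends [-10.2809  11.5448] bubble 2.692476102822733 n 18 offset frac 0.0944094465660799
top vial ends [-10.4446  10.8235] bubble 2.3994474667230308 n 15 offset frac 0.10390943178478644
```

Converted, 0.0018 m is 0.036, 0.0017 m is 0.034, 0.1 rad is 0.0637.

```bash
echo '{"jaw": [0.005, 0.005, 0.005, 0.005, 0.005, 0.005, 0.005, 0.005, 0.005, 0.005, 0.005, 0.005, 0.005, 0.005, 0.005, 0.005, 0.005, 0.005, 0.005], "tx": [0.036, 0, 0, 0, 0, 0, 0, 0, 0, 0, 0, 0, 0, 0, 0, 0, 0, 0, 0], "ty": [0.034, 0, 0, 0, 0, 0, 0, 0, 0, 0, 0, 0, 0, 0, 0, 0, 0, 0, 0], "tz": [0, -0.012, -0.014, -0.012, -0.014, -0.012, -0.014, -0.012, -0.012, 0, 0, 0, 0, 0, 0, 0, 0, 0, 0], "turn": [0.0318, 0.0637, 0.0637, 0.0637, 0.0637, 0.0637, 0.0637, 0.0637, 0.0637, 0, 0, 0, 0, 0, 0, 0, 0, 0, 0]}' > path.dat && python3 inch.py path.dat; python3 -c "
from h import *
go((.5735,-.269,.112),1.503)"; python3 bub.py p
```

```text
t: 18.8
tool_pos: [0.5739, -0.2647, 0.1213]
orientation: [-2.323, -2.11, -0.002]
force: [0.9, 10.6, -0.2]
opening: 0.0135
gripper_force: 40.0
shift [-0.0044  0.      0.0093] turn 1.5427 q [-0.5143  0.2996  1.5162  0.002   1.3287 -0.4189] t 18.8 tilt [-0.0015  0.0031 -1.    ] F [ 0.9387 10.6211 -0.2223] [ 1.3182 -0.0262 -0.1103]
scene vial ends [-10.6108  11.1749] bubble 1.0729030206649366 n 21 offset frac 0.03630131262152904
[np.uint8(60), np.uint8(68), np.uint8(61), np.uint8(60), np.uint8(61), np.uint8(132), np.uint8(132), np.uint8(149), np.uint8(149), np.uint8(151), np.uint8(149), np.uint8(148), np.uint8(149), np.uint8(129), np.uint8(99), np.uint8(56), np.uint8(42), np.uint8(40), np.uint8(36), np.uint8(51), np.uint8(51), np.uint8(136), np.uint8(149), np.uint8(151), np.uint8(152), np.uint8(152), np.uint8(143), np.uint8(122), np.uint8(88), np.uint8(66), np.uint8(63), np.uint8(67), np.uint8(64)]
top vial ends [-10.735   10.7333] bubble 0.21856189716865032 n 15 offset frac 0.010221144588390034
[np.uint8(107), np.uint8(82), np.uint8(73), np.uint8(88), np.uint8(15), np.uint8(140), np.uint8(162), np.uint8(164), np.uint8(161), np.uint8(154), np.uint8(164), np.uint8(155), np.uint8(161), np.uint8(147), np.uint8(64), np.uint8(24), np.uint8(12), np.uint8(10), np.uint8(15), np.uint8(8), np.uint8(133), np.uint8(160), np.uint8(161), np.uint8(157), np.uint8(161), np.uint8(153), np.uint8(161), np.uint8(116), np.uint8(30), np.uint8(82), np.uint8(77), np.uint8(136), np.uint8(112)]
```

Run:
```python
from h import *
s=cam("scene");t=cam("top")
W=np.vstack([cv2.resize(s["image"][215:245,255:315],(600,300),interpolation=cv2.INTER_CUBIC),cv2.resize(t["image"][210:240,315:375],(600,300),interpolation=cv2.INTER_CUBIC)]);cv2.imwrite("pics/b.png",W[:,:,::-1])
```

```text
(no output)
```

View pics/b.png

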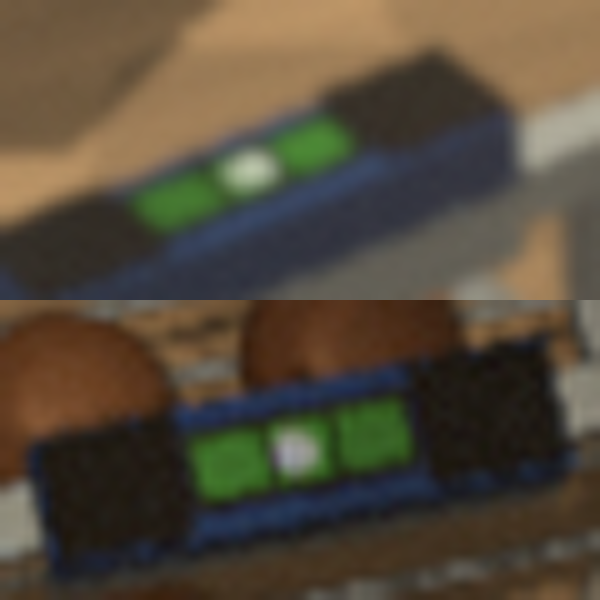

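Top view: vial spans crop columns 190–412 (lines about 270 and 332) with the bubble at 296. Scene view: vial 133–352, bubble at 250. Both put the bubble about 1.8 mm towards the hinge, so I'll turn another 0.3 rad and measure more finely.

Converted, -0.0007 m is -0.014, -0.0006 m is -0.012, 0.1 rad is 0.0637.

```bash
echo '{"jaw": [0.005, 0.005, 0.005, 0.005, 0.005, 0.005, 0.005, 0.005, 0.005, 0.005, 0.005, 0.005, 0.005, 0.005, 0.005, 0.005], "tx": [0, 0, 0, 0, 0, 0, 0, 0, 0, 0, 0, 0, 0, 0, 0, 0], "ty": [0, 0, 0, 0, 0, 0, 0, 0, 0, 0, 0, 0, 0, 0, 0, 0], "tz": [-0.012, -0.014, -0.012, 0, 0, 0, 0, 0, 0, 0, 0, 0, 0, 0, 0, 0], "turn": [0.0637, 0.0637, 0.0637, 0, 0, 0, 0, 0, 0, 0, 0, 0, 0, 0, 0, 0]}' > path.dat && python3 inch.py path.dat
cat > bub2.py <<'E'
from h import *
for n,(x0,y0) in(("scene",(255,212)),("top",(315,208))):
    c=cam(n);im=cv2.resize(c["image"][y0:y0+35,x0:x0+60],None,fx=10,fy=10,interpolation=cv2.INTER_CUBIC)
    h=cv2.cvtColor(im,cv2.COLOR_RGB2HSV);g=cv2.inRange(h,(45,110,60),(85,255,255))>0
    P=pts(g);hull=np.zeros(g.shape,np.uint8);cv2.fillConvexPoly(hull,cv2.convexHull(P.astype(np.int32)),1)
    (cx,cy),sz,an=cv2.minAreaRect(P);v=cv2.fitLine(P,cv2.DIST_L2,0,.01,.01).ravel()[:2];v*=np.sign(v[0])*(1 if n=="scene" else -1)
    w=(hull>0)&(im.min(2)>.6*np.percentile(im.min(2)[hull>0],99));q=(pts(w)-(cx,cy))@v
    print(n,"bubble off mm",67*q.mean()/max(sz),"bubble len",np.ptp(q)*67/max(sz),"vial px",max(sz))
E
python3 bub2.py;python3 bub2.py
```

```text
t: 20.6
tool_pos: [0.5739, -0.2644, 0.1231]
orientation: [-2.612, -1.739, -0.001]
force: [0.5, 11.4, -0.3]
opening: 0.0136
gripper_force: 40.0
scene bubble off mm 1.0956826452869945 bubble len 15.223728758257266 vial px 226.41323852539062
top bubble off mm -0.04644518644300497 bubble len 13.750202944104528 vial px 220.77862548828125
scene bubble off mm 0.9994614160896215 bubble len 15.118458506071805 vial px 227.127197265625
top bubble off mm 0.001499018938703211 bubble len 13.65124817095582 vial px 220.5657501220703
```

The rows are not in the units I measure in: shifts go in shares of 50 mm and turns go in shares of pi/2 rad. I convert before sending: -0.05 m is -1, -0.04 m is -0.8, 0.04 rad is 0.0255.

```bash
echo '{"jaw": [0.005, 0.005, 0.005, 0.005, 0.03, 0.04, 0.05, 0.05, 0.05, 0.05, 0.05, 0.05, 0.05, 0.05, 0.05, 0.05, 0.05], "tx": [0, 0, 0, 0, 0, 0, 0, 0, 0, 0, 0, 0, 0, 0, 0, 0, 0], "ty": [0, 0, 0, 0, 0, 0, 0, 0, 0, 0, 0, 0, 0, 0, 0, 0, 0], "tz": [0, 0, 0, 0, 0, 0, 0, 0, 0, -0.4, -0.8, -1, -0.8, -0.6, 0, 0, 0], "turn": [0.0255, 0, 0, 0, 0, 0, 0, 0, 0, 0, 0, 0, 0, 0, 0, 0, 0]}' > path.dat && python3 inch.py path.dat; python3 bub2.py;python3 bub2.py
python3 - <<'E'
from h import *
s=cam("scene");t=cam("top")
gs=[]
for c,b in((s,(240,200,330,265)),(t,(300,190,390,260))): gs.append(cv2.minAreaRect(pts(mask(c,(45,80,50),(85,255,255),b)))[0])
X=tri(s,t,*gs);print("vial",gs,X);go((X[0],X[1],.29),np.pi/2+.1812)
E
```

```text
t: 22.5
tool_pos: [0.5735, -0.2666, 0.3021]
orientation: [-2.648, -1.686, 0.002]
force: [-0.7, 0.4, -0.8]
opening: 0.0502
gripper_force: 0.0
scene bubble off mm -0.5319648911250087 bubble len 15.432555806358925 vial px 224.88658142089844
top bubble off mm -1.1088611177776568 bubble len 12.85501715751017 vial px 220.92520141601562
scene bubble off mm -0.4887700160284562 bubble len 15.119924415202307 vial px 225.39320373535156
top bubble off mm -1.2043782399150391 bubble len 12.92299572701476 vial px 220.8340606689453
vial [(279.57763671875, 231.68104553222656), (343.9117736816406, 224.1470947265625)] [ 0.5345 -0.0627  0.1778]
shift [ 0.1681 -0.122   0.0133] turn 0.9526 q [-0.5159  0.2043  1.2933 -0.      1.6456 -0.0789] t 22.8 tilt [-0.0014  0.0008 -1.    ] F [ 0.0631 -0.0435  0.549 ] [ 0.0106 -0.0042 -0.0061]
```

Released, the bubble reads about −1 mm, which is between the lines. The lateral grip load on the stand had shifted it, and a downward push should bring it slightly towards +y. I'll go above the level with the fingers open along the rail, so one fingertip meets each rubber pad.

Converted, 0.036 m is 0.72, -0.0265 m is -0.53, 0.14 rad is 0.0891.

```bash
echo '{"jaw": [0.093, 0.093, 0.093, 0.093, 0.093, 0.093, 0.093, 0.093, 0.093, 0.093, 0.093, 0.093, 0.093, 0.093, 0.093], "tx": [0.48, 0.72, 0.72, 0.72, 0.72, 0, 0, 0, 0, 0, 0, 0, 0, 0, 0], "ty": [-0.35, -0.52, -0.52, -0.52, -0.53, 0, 0, 0, 0, 0, 0, 0, 0, 0, 0], "tz": [0, 0, 0, 0, 0, 0, 0, 0, 0, 0, 0, 0, 0, 0, 0], "turn": [0, 0, 0, 0, 0, 0.0891, 0.0891, 0.0891, 0.0891, 0.0891, 0.0891, 0.07, 0, 0, 0]}' > path.dat && python3 inch.py path.dat; echo '{"jaw": [0.093, 0.093, 0.093, 0.093, 0.093, 0.093, 0.093], "tx": [0, 0, 0, 0, 0, 0, 0], "ty": [0, 0, 0, 0, 0, 0, 0], "tz": [0.4, 0.5, 0.4, 0.2, 0, 0, 0], "turn": [0, 0, 0, 0, 0, 0, 0]}' > path.dat && python3 inch.py path.dat
python3 - <<'E'
from h import *
go((.5345,-.0627,.202),np.pi/2+.1812)
s=cam("scene");t=cam("top")
W=np.hstack([cv2.resize(t["image"][180:270,290:410],(400,300)),cv2.resize(s["image"][180:270,220:340],(400,300))]);cv2.imwrite("pics/pr.png",W[:,:,::-1])
E
python3 bub2.py
```

```text
t: 24.3
tool_pos: [0.5347, -0.0629, 0.3041]
orientation: [-3.128, -0.293, 0.0]
force: [-0.0, 0.1, 0.7]
opening: 0.0928
gripper_force: 0.0
t: 25.0
tool_pos: [0.5355, -0.0631, 0.2307]
orientation: [3.128, 0.289, 0.003]
force: [-0.2, -0.3, 0.5]
opening: 0.093
gripper_force: 0.0
shift [-0.001  -0.0006  0.0287] turn 0.0029 q [-0.2124 -0.0315  1.6736  0.      1.4972  1.1743] t 25.0 tilt [ 0.0023 -0.0005 -1.    ] F [-0.163  -0.3347  0.5274] [ 0.0351 -0.0048  0.0131]
scene bubble off mm -0.07580439373722714 bubble len 16.313996157132006 vial px 216.99429321289062
top bubble off mm -0.09330999625305976 bubble len 67.59241076310475 vial px 15.0
```

View pics/pr.png

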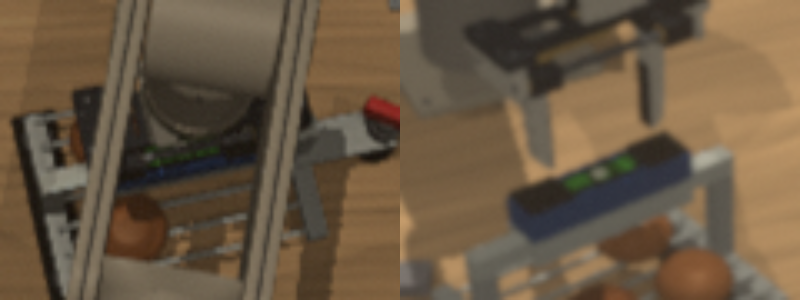

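The fingers stand above the two black pads, and the scene camera still sees the bubble at crop (600,175). Descending to contact.

Converted, 0.01 m is 0.2, 0.008 m is 0.16.

```bash
echo '{"jaw": [0.093, 0.093, 0.093, 0.093, 0.093, 0.093, 0.093], "tx": [-0.02, 0, 0, 0, 0, 0, 0], "ty": [0, 0, 0, 0, 0, 0, 0], "tz": [0.2, 0.16, 0.08, 0.02, 0, 0, 0], "turn": [0, 0, 0, 0, 0, 0, 0]}' > path.dat && python3 inch.py path.dat;echo '{"jaw": [0.093, 0.093, 0.093, 0.093], "tx": [0, 0, 0, 0], "ty": [0, 0, 0, 0], "tz": [0.02, 0.02, 0, 0], "turn": [0, 0, 0, 0]}' > path.dat && python3 inch.py path.dat;echo '{"jaw": [0.093, 0.093, 0.093], "tx": [0, 0, 0], "ty": [0, 0, 0], "tz": [0.02, 0, 0], "turn": [0, 0, 0]}' > path.dat && python3 inch.py path.dat;echo '{"jaw": [0.093, 0.093, 0.093], "tx": [0, 0, 0], "ty": [0, 0, 0], "tz": [0.02, 0, 0], "turn": [0, 0, 0]}' > path.dat && python3 inch.py path.dat
```

```text
t: 25.9
tool_pos: [0.534, -0.0632, 0.2065]
orientation: [3.128, 0.288, 0.001]
force: [0.4, -1.2, 0.4]
opening: 0.0931
gripper_force: 0.0
t: 26.3
tool_pos: [0.5337, -0.0631, 0.2041]
orientation: [-3.128, -0.288, 0.0]
force: [0.5, -0.3, 0.2]
opening: 0.093
gripper_force: 0.0
t: 26.6
tool_pos: [0.534, -0.0633, 0.2035]
orientation: [3.128, 0.288, 0.001]
force: [-0.1, -0.6, 2.7]
opening: 0.0932
gripper_force: 1.4
t: 26.9
tool_pos: [0.5343, -0.0634, 0.2032]
orientation: [3.128, 0.288, 0.002]
force: [-0.6, -0.1, 8.1]
opening: 0.0929
gripper_force: 3.4
```

Contact at TCP z of about 0.2035, with 8 N now. I'll add a little, let it settle, and check force and bubble.

Converted, 0.0005 m is 0.01.

```bash
echo '{"jaw": [0.093, 0.093, 0.093, 0.093, 0.093, 0.093, 0.093, 0.093, 0.093, 0.093, 0.093, 0.093, 0.093], "tx": [0, 0, 0, 0, 0, 0, 0, 0, 0, 0, 0, 0, 0], "ty": [0, 0, 0, 0, 0, 0, 0, 0, 0, 0, 0, 0, 0], "tz": [0.01, 0, 0, 0, 0, 0, 0, 0, 0, 0, 0, 0, 0], "turn": [0, 0, 0, 0, 0, 0, 0, 0, 0, 0, 0, 0, 0]}' > path.dat && python3 inch.py path.dat;python3 bub2.py;python3 bub2.py; python3 -c "
from h import *
go((.534,-.063,.2),1.752);s=cam('scene');cv2.imwrite('pics/f.png',cv2.resize(s['image'][205:250,250:320,::-1],(700,450),interpolation=cv2.INTER_CUBIC))"
```

```text
t: 28.2
tool_pos: [0.5344, -0.0635, 0.2032]
orientation: [3.127, 0.288, 0.003]
force: [-1.9, -1.6, 8.8]
opening: 0.0931
gripper_force: 4.6
scene bubble off mm -0.1854147792700611 bubble len 15.715507069887414 vial px 224.0457763671875
top bubble off mm 4.470725542271631 bubble len 73.84321935360248 vial px 13.0
scene bubble off mm -0.39775030488636093 bubble len 15.649804761516172 vial px 225.80392456054688
top bubble off mm 5.039355820549907 bubble len 53.110097526699015 vial px 13.416406631469727
shift [-0.0004 -0.0005  0.0032] turn 0.0025 q [-0.2133 -0.0184  1.7113 -0.0003  1.4465  1.1738] t 28.4 tilt [ 0.0021 -0.0007 -1.    ] F [-0.9969 -1.0086  9.3619] [-0.1359  0.3799  0.065 ]
```

View pics/f.png

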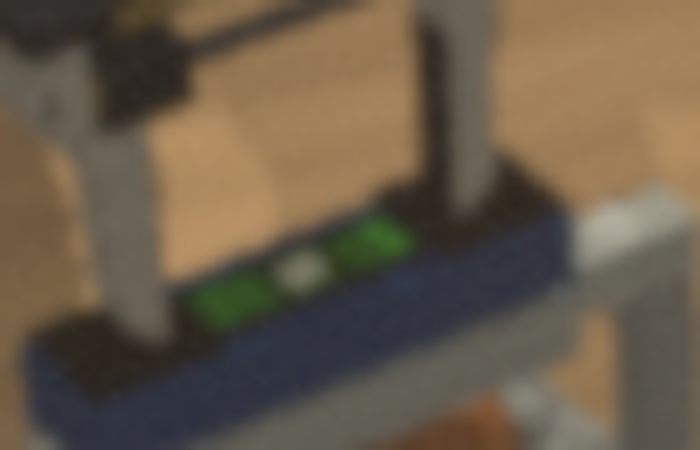

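Both fingertips press on the pads with about 9 N, and the bubble sits at crop (302,270), about 0.5 mm off centre. Handing in.

```bash
python3 -c "
from plant import robot, read_camera
print(robot.close_job())"
```

```text
the job is handed in; nothing more can be done
None
```

I handed the job in with the level astride the rail's middle, the bubble reading about 0.5 mm off centre (within ±2 mm) and the gripper pushing down with about 9 N; the judge gave no result back.

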